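# Shut the laser head's bay cover and snap its safety hook onto the eye

## Task

The laser head on the optical table has been serviced. Shut the open cover over its electronics bay, swing the safety snap hook over and press it down onto the cover's eye until the eye has passed the sprung gate and the gate has sprung shut under it. Leave the power meter, mirror mount, beam dump and screwdriver where they are.

Things in the scene. Friction and masses are not known exactly. Their poses are not given: they have to be found in the camera images.
- chassis: The laser head: a heavy, fixed bare-aluminium box, 184 mm wide (own x), 450 mm long (own y), flat deck 110 mm above the table; both end plates stand 130 mm high. Origin on the table under its centre; own z up. At own y -45 to +115 mm its top is an open electronics bay, which the cover closes.
- cover (a joint): Opening angle of the bay cover in rad: 0 = shut, flat on the deck; starts at 1.0 to 1.6. Aluminium sheet 3 mm thick, 176 mm wide (chassis x), reaching 157 mm from its hinge; shut, it lies from the hinge towards chassis -y. About 0.3 kg. Only with the hook's arm up can it shut. The hinge is stiff: the cover stays where it is left and takes about 4 to 7 N, 100 mm from the hinge, to push down.
- cover_hinge (a point): Middle of the cover's hinge line, which runs along chassis x at own y +115 mm, 112.5 mm above the table, in the mid-plane of the sheet.
- cover_edge (a point): Middle of the cover's free edge, on its outer (upper when shut) face, 157 mm from the hinge line.
- eye_bar (a point): The eye: a steel staple of 6 mm rod, 36 mm wide over all (along chassis x), standing on the outer face of the cover on its centre line, 135 mm from the hinge. This point is the centre of its straight top bar (16 mm long along chassis x), 30 mm off the cover's face, 144 mm above the table when the cover is shut.
- cover_hook (a joint): Angle of the snap hook's arm in rad: 0 = level, pointing to chassis +y, with the eye's bar (cover shut) at the top of the hook's bowl; pi/2 = straight up, more = leaning away from the cover. Starts at 1.2 to 1.9, stops at 2.2. A 9 mm steel rod swinging in the chassis's y-z plane, 0.12 kg; the pivot is stiff and it stays where it is left.
- hook_pivot (a point): Pivot of the hook's arm, between the two ears of a steel bracket on the deck: on the chassis's centre line at own y -100 mm, 134 mm above the table.
- hook_back (a point): On the back (upper side when engaged) of the hook's head, where it is pressed: 76 mm along the arm from the pivot and 21 mm above the arm's centre line. The back is straight from 69 to 83 mm along the arm, the head ends 93 mm from the pivot and is 8 mm thick.
- hook_seat (a point): Where the eye's bar centre sits when it is at the top of the hook's bowl: 80 mm along the arm from the pivot, 10 mm above the arm's centre line (arm level). It is 20 mm inside the closed gate.
- hook_gate (a joint): Opening angle in rad of the hook's sprung gate, a 5 mm rod closing the mouth on the under side of the head: 0 = shut (sprung), opens inwards only, up to 1.1. Cover shut, the gate meets the eye's bar at a hook angle of about 0.31; pressing on (5 to 8 N at the head) opens it to about 0.8 to 1.0, and it springs shut under the bar at a hook angle of about 0.05.
- meter: Handheld power meter, grey, 85 x 150 x 36 mm, lying on its back near the laser head; origin under its centre. Bystander.
- mirror_mount: Mirror mount on a post and a 56 mm round foot, 113 mm tall, origin under the foot. Bystander.
- beam_dump: Black finned beam dump, 56 mm diameter, 54 mm tall, origin under its centre. Bystander.
- hex_driver: Screwdriver with black handle, 170 mm long, lying on the table. Bystander.

How it is judged:
By the outcome, as a careful person would: the job done as asked, in the order asked, and still so for the second after the job is handed in, with the robot touching nothing.
It also fails if it takes over 48 s, if anything falls off the work surface, if the arm or the gripper's body presses on something with over 40 N, if the wrist force passes 120 N, or if a joint passes its speed limit or range.

## Robot

A 6-joint arm with a two-finger parallel gripper is mounted at the origin on the work surface. World frame = base frame: x ahead of the robot, y to its left, z up, the work surface at z = 0. Lengths are in m, angles in rad, forces in N, time in s.
With the tool pointing down it reaches from about 0.35 to 0.975 m from the base axis. Payload 4.9 kg.
Tool frame: the origin (TCP) lies at the very end of the fingers, on their centre line; the grasp point (between the pads) lies 19 mm behind it (manip.grip_depth is the distance from the TCP to the grasp point, in m); z points along the fingers, x is the direction in which the jaws open and shut, and the axes are right-handed (so a half turn about z gives the same grasp; the last joint's range is limited). The gripper opens to 85 mm and grips with 20 to 120 N. Pads are 22 mm wide; open, the fingers measure 114 mm over their backs; the gripper's body (76 mm by 85 mm) begins 54 mm behind the grasp point. The pads swing forward as they close: fully open they stand 13 mm farther back than shut.
Start: joints at [-1.446, 0.053, 1.613, -0, 1.476, -0.119], TCP at [0.151, -0.606, 0.231] pointing down, gripper open.
Joint ranges: [-3.01, 3.01], [-1.01, 2.22], [0.06, 2.58], [-1.02, 4.17], [0.09, 2.62], [-3.14, 3.14]. Speed limits (rad/s): [2.57, 2.57, 3.14, 3.14, 3.14, 3.14].

## Interface

Orientations are given as a unit quaternion [w, x, y, z].
In Python, from plant import manip gives the robot as it stands. The module is installed in compiled form; this text tells all that it offers.
- The arm moves only by the shell command python3 -m crank 'ROWS' [OPENING]. ROWS is JSON, a list of rows, each a list of 4 numbers: the shift along the tool's x, y, z in cm, then the turn about the tool's z in units of 6 degrees (1.0 is 6 degrees). A call has 1 to 10 rows; each row shifts and turns the commanded pose from where the row before left it, along the tool's axes as they then stand; what a row does not reach is not made up. A row lasts 1/12 s, in which the tool goes at most 41.7 mm and 7.16 degrees, less where a joint would pass 70% of its speed; a pose out of reach is approached as far as the arm can. A call with a gripper value outside its range is refused whole. OPENING is the opening, from 0 (shut) to 1 (fully open), set as the call begins (- or left out, the last holds). The fingers move at their own pace and stop on an object; the grip force is fixed at half the most. Time passes only in rows, so rows that do not move let the fingers close. It gives the time, the measured TCP pose, the force and the opening at its end, in the units of the state.
- manip.state(): the state, without advancing time (a new reading comes with each control period).
- manip.grab_frame(name): name is "scene" or "top" or "wrist"; returns a dict with "img" (420x560x3 uint8, red, green, blue), "intrinsics" (3x3 intrinsics, pixels), "D" ([k1, k2, p1, p2, k3] as OpenCV has them; the pictures are not rectified), "position" and "orientation" of the camera in the world. Camera axes: x right, y up, looking along -z (the intrinsics and any distortion apply to the point x, -y, -z); pixel columns grow to the right and rows downward; lengths in m; the calibration is good to about 2 mm. A picture is of the moment at which its call begins. There is no depth.
- manip.job_done(): hands the job in, once; it reports no verdict.
The state is a dict: "time": time; "joint_pos": joint angles; "joint_vel": joint speeds; "joint_efforts": joint torques, N m; "tool_pos": TCP position; "tool_rot": TCP orientation; "contact_force": force on the tool from outside, world axes, zero at the start; "ft_torque": the same for the moment, N m; "gripper_width": opening from 0.0 (shut) to 1.0 (fully open).
Only numpy, scipy, OpenCV 4.12 (cv2) and the standard library are available. Lean on these libraries where they do the work, as an engineer would, in place of code of your own. Each camera call takes 0.05 s, during which the arm holds its last target.

## Working session

There is one attempt and no reset: what is moved stays moved. The work goes in short steps, Python scripts to look and compute and a shell command to move; the robot and the scene stay as the last step left them, time stands still between calls to the robot, and variables do not carry over. Pictures are saved under pics/ and viewed, and the job is handed in when it is done.

```bash
mkdir -p pics; cat > h.py <<'E'
import numpy as np, cv2
from plant import manip
from scipy.spatial.transform import Rotation as R
def q2R(q): return R.from_quat([q[1],q[2],q[3],q[0]]).as_matrix()
def ray(f,u,v):
    p=cv2.undistortPoints(np.array([[[u,v]]],float),np.array(f["intrinsics"]),np.array(f["D"]))[0,0]
    d=q2R(f["orientation"])@np.array([p[0],-p[1],-1]); return np.array(f["position"]),d/np.linalg.norm(d)
def onz(f,u,v,z):
    o,d=ray(f,u,v); return o+d*(z-o[2])/d[2]
def proj(f,P):
    c=q2R(f["orientation"]).T@(np.array(P)-np.array(f["position"]))
    c=c*[1,-1,-1]
    return cv2.projectPoints(c.reshape(1,1,3),np.zeros(3),np.zeros(3),np.array(f["intrinsics"]),np.array(f["D"]))[0].ravel()
def save(f,n): cv2.imwrite(n,cv2.cvtColor(f["img"],cv2.COLOR_RGB2BGR))
E
python3 - <<'E'
from h import *
import pickle
d={}
for n in ["scene","top","wrist"]:
    f=manip.grab_frame(n); save(f,f"pics/{n}0.png"); d[n]=f; print(n,f["position"],f["orientation"])
pickle.dump(d,open("f0.pkl","wb"))
s=manip.state(); print(s)
E
```

```text
scene [0.91936796 0.45586625 0.9158152 ] [0.30577971 0.09641822 0.28575211 0.90307698]
top [ 0.48457813 -0.01520497  1.04007736] [ 0.71624264  0.03723193 -0.02668823 -0.69634618]
wrist [ 0.23074306 -0.58582523  0.37161527] [ 0.77696227 -0.12977415  0.10219632 -0.60749009]
{'time': 0.15, 'joint_pos': array([-1.44603254e+00,  5.32463803e-02,  1.61401592e+00, -2.79697846e-05,
        1.47602370e+00, -1.19025096e-01]), 'joint_vel': array([-0.0013312 , -0.00016559, -0.0038498 ,  0.00069613,  0.00130397,
        0.00028296]), 'joint_efforts': array([ 1.34594124e-03, -3.94245315e+01, -3.70720840e+01, -8.94327854e-05,
        4.60812938e-03,  1.30768561e-05]), 'tool_pos': array([ 0.15077691, -0.60601496,  0.23029763]), 'tool_rot': array([-5.87092871e-04,  7.87839735e-01, -6.15879725e-01, -6.10215731e-04]), 'contact_force': array([-0.16521671, -0.54288008, -0.5676358 ]), 'ft_torque': array([ 0.01382064,  0.06956926, -0.00065506]), 'gripper_width': 0.9988993327200668}
```

View pics/scene0.png

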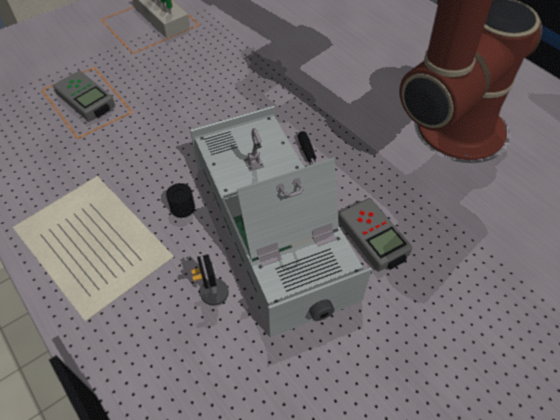

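View pics/top0.png

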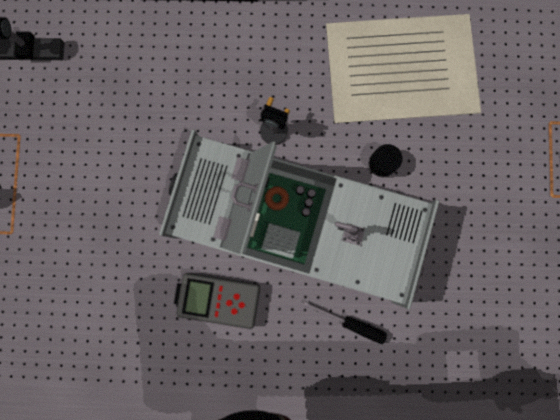

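View pics/wrist0.png

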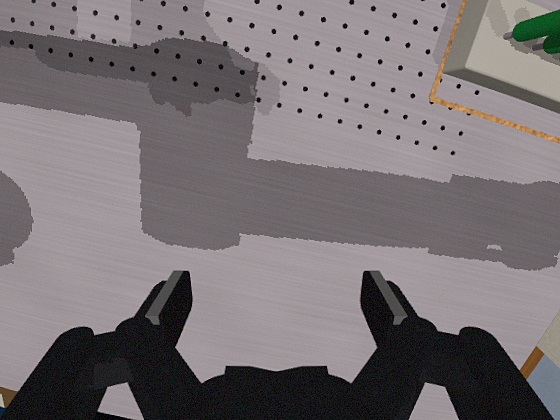

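```bash
python3 - <<'E'
import cv2
i=cv2.imread("pics/top0.png")[120:315,150:450]; cv2.imwrite("pics/top0z.png",cv2.resize(i,None,fx=2.66,fy=2.66,interpolation=cv2.INTER_CUBIC))
i=cv2.imread("pics/scene0.png")[100:330,180:380]; cv2.imwrite("pics/scene0z.png",cv2.resize(i,None,fx=2.6,fy=2.6,interpolation=cv2.INTER_CUBIC))
E
```

```text
(no output)
```

View pics/top0z.png

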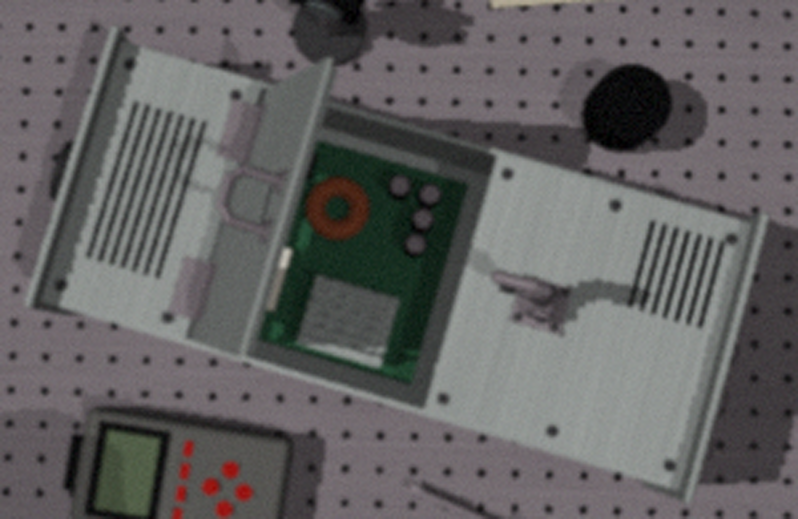

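View pics/scene0z.png

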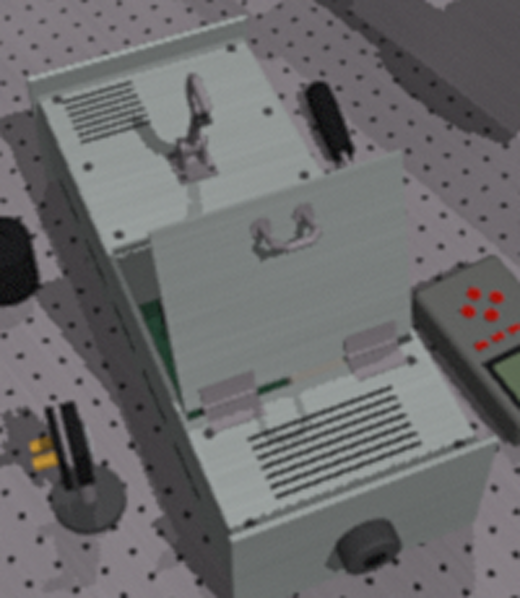

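```bash
cat > m.py <<'E'
from h import *
import pickle
d=pickle.load(open("f0.pkl","rb")); T=d["top"]; S=d["scene"]
def tri(a,b):
    o1,d1=ray(T,*a);o2,d2=ray(S,*b)
    s=np.linalg.lstsq(np.c_[d1,-d2],o2-o1,rcond=None)[0]
    p,q=o1+d1*s[0],o2+d2*s[1]; return (p+q)/2,np.linalg.norm(p-q)
E
python3 - <<'E'
from m import *
# own corners: which: left plate = own y+225. 
tp=[(192.5,130.5),(161.3,233.9),(438.3,201.6),(409.4,307.2)]
sc=[(269.2,307.7),(370.4,271.2),(191.5,130.8),(274.6,106.9)]
PT=np.array([onz(T,*p,.13) for p in tp]);PS=np.array([onz(S,*p,.13) for p in sc])
for a,b,t,s in zip(PT,PS,tp,sc): print(a.round(4),b.round(4),*tri(t,s))
P=(PT+PS)[:,:2]/2
print("size",np.linalg.norm(P[0]-P[2]),np.linalg.norm(P[0]-P[1]))
for P in(PT,PS):
    c=P.mean(0)[:2]; y=(P[0]+P[1]-P[2]-P[3])[:2]; print(c,np.degrees(np.arctan2(y[1],y[0])))
for a,b in [((274.4,143.3),(237.7,190)),((242.1,253.5),(334.6,158.5))]: print("edge",*tri(a,b))
E
```

```text
[0.7064 0.1478 0.13  ] [0.7071 0.1521 0.13  ] [0.70666311 0.14938787 0.12522029] 0.002360268597565148
[0.5219 0.1943 0.13  ] [0.5249 0.2039 0.13  ] [0.5207771  0.19865712 0.11825808] 0.004537603697487957
[ 0.5916 -0.2862  0.13  ] [ 0.5926 -0.2774  0.13  ] [ 0.59072628 -0.28693269  0.12203063] 0.004723319792599004
[ 0.4084 -0.2371  0.13  ] [ 0.4075 -0.2284  0.13  ] [ 0.40550172 -0.23639438  0.12361055] 0.0064750087577565415
size 0.44669446177455735 0.18982901961032364
[ 0.55706872 -0.04530777] 75.22256118276317
[ 0.55801904 -0.03746505] 74.93473871544903
edge [6.57601008e-01 6.45372409e-04 2.56809451e-01] 0.002925121352688272
edge [0.48875563 0.04500844 0.25817155] 0.006240573747433256
```

```bash
cat > g.py <<'E'
import sys
from h import *
C=np.array([.5575,-.0414]);A=np.radians(75.1)
Y=np.array([np.cos(A),np.sin(A)]);X=np.array([Y[1],-Y[0]])
def own2w(x,y,z): return np.r_[C+X*x+Y*y,z]
def own(p): 
    d=np.array(p)[:2]-C; return np.array([d@X,d@Y,p[2]])
def info():
    s=manip.state();M=q2R(s["tool_rot"])
    print("t",s["time"],"own mm",(own(s["tool_pos"])*1e3).round(1),"w",s["tool_pos"].round(4),"yaw",np.degrees(np.arctan2(M[1,0],M[0,0])).round(2),"F",s["contact_force"].round(1),"w",round(s["gripper_width"],2))
    return s,M
if __name__=="__main__":
    s,M=info()
    if len(sys.argv)>3:
        t=own2w(*[float(a)/1e3 for a in sys.argv[1:4]])
        print("tool delta cm",(M.T@(t-s["tool_pos"])*100).round(2),"target",t.round(4))
E
python3 -m crank '[[0,0,-1.7,-1.02],[0,0,-1.7,-1.02],[0,0,-1.7,-1.02],[0,0,-1.7,-1.02],[0,0,-1.7,-1.02],[0,0,-1.7,-1.02],[0,0,-1.7,-1.02],[0,0,-1.7,-1.02],[0,0,-1.7,-1.02],[0,0,-1.7,-1.02]]' 0
python3 g.py 0 -60 400;python3 g.py -50 125 330
```

```text
time: 0.98
tool_pos: [0.1508, -0.6063, 0.4016]
tool_rot: [-0.0, 0.992, -0.126, -0.0]
contact_force: [-0.5, -0.5, 0.7]
gripper_width: -0.001
t 0.9833 own mm [-247.7 -650.5  401.6] w [ 0.1508 -0.6063  0.4016] yaw -14.53 F [-0.5 -0.5  0.7] w -0.0
tool delta cm [ 25.15 -58.88   0.2 ] target [ 0.5421 -0.0994  0.4   ]
t 0.9833 own mm [-247.7 -650.5  401.6] w [ 0.1508 -0.6063  0.4016] yaw -14.53 F [-0.5 -0.5  0.7] w -0.0
tool delta cm [ 20.28 -77.41   7.22] target [0.5413 0.0923 0.33  ]
```

```bash

python3 -m crank '[[1.7,-3.1,0,0],[1.7,-3.1,0,0],[1.7,-3.1,0,0],[1.7,-3.1,0,0],[1.7,-3.1,0,0],[1.7,-3.1,0,0],[1.7,-3.1,0,0],[1.7,-3.1,0,0],[1.7,-3.1,0,0],[1.7,-3.1,0,0]]'
python3 -m crank '[[1.8,-3.1,0,0],[1.8,-3.1,0,0],[1.8,-3.1,0,0],[1.8,-3.1,0,0],[0,-2.8,0,0],[0,0,0,0],[0,0,0,0]]'
python3 - <<'E'
from g import *
import pickle
info(); f=manip.grab_frame("wrist"); save(f,"pics/w1.png"); pickle.dump(f,open("w1.pkl","wb"))
for n,p in dict(pivot=(0,-.1,.134),hinge=(0,.115,.1125),c1=(.092,-.225,.13),c2=(-.092,-.225,.13),eye=(0,-.02,.144)).items(): print(n,proj(f,own2w(*p)).round(1))
E
```

```text
time: 1.82
tool_pos: [0.3954, -0.3488, 0.401]
tool_rot: [-0.0, 0.992, -0.129, -0.0]
contact_force: [0.5, -0.8, -1.1]
gripper_width: 0.001
time: 2.4
tool_pos: [0.5034, -0.2208, 0.401]
tool_rot: [0.0, 0.992, -0.128, -0.0]
contact_force: [-0.2, -0.2, 0.3]
gripper_width: -0.001
t 2.4 own mm [  -6.2 -187.2  401. ] w [ 0.5034 -0.2208  0.401 ] yaw -14.68 F [-0.2 -0.2  0.3] w -0.0
pivot [282.3 105.7]
hinge [283.5 -78.7]
c1 [345.5 197.9]
c2 [217.2 197.4]
eye [283.1  35.7]
```

View pics/w1.png

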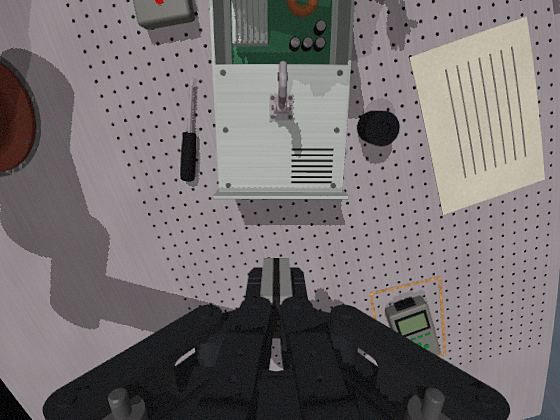

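```bash
python3 - <<'E'
from g import *
import pickle
f=pickle.load(open("w1.pkl","rb"))
print(own(f["position"]))
for th in [1.0,1.1,1.2,1.3,1.4,1.5,1.6,1.9]:
    P=lambda a,b: proj(f,own2w(0,-.1+a*np.cos(th)-b*np.sin(th),.134+a*np.sin(th)+b*np.cos(th))).round(1)
    print(th,"end",P(.093,.01),P(.093,.018),"back",P(.076,.021),"arm40",P(.04,0))
i=cv2.imread("pics/w1.png")[30:140,220:350]; cv2.imwrite("pics/w1z.png",cv2.resize(i,None,fx=5,fy=5,interpolation=cv2.INTER_CUBIC))
E
```

```text
[-0.00777247 -0.10362017  0.5424061 ]
1.0 end [284.3  60.8] [284.4  67.6] back [283.9  81.3] arm40 [283.  86.]
1.1 end [284.3  69.6] [284.3  77. ] back [283.9  89. ] arm40 [283.   89.1]
1.2 end [284.3  79. ] [284.3  86.8] back [283.8  96.9] arm40 [283.   92.3]
1.3 end [284.2  88.7] [284.2  96.8] back [283.8 104.9] arm40 [283.   95.7]
1.4 end [284.2  98.5] [284.1 106.8] back [283.7 112.7] arm40 [283.   99.2]
1.5 end [284.1 108.3] [284.  116.6] back [283.6 120.3] arm40 [283.  102.8]
1.6 end [283.9 118. ] [283.8 126.1] back [283.4 127.6] arm40 [283.  106.4]
1.9 end [283.5 144. ] [283.3 150.8] back [283.  146.4] arm40 [282.8 116.8]
```

View pics/w1z.png

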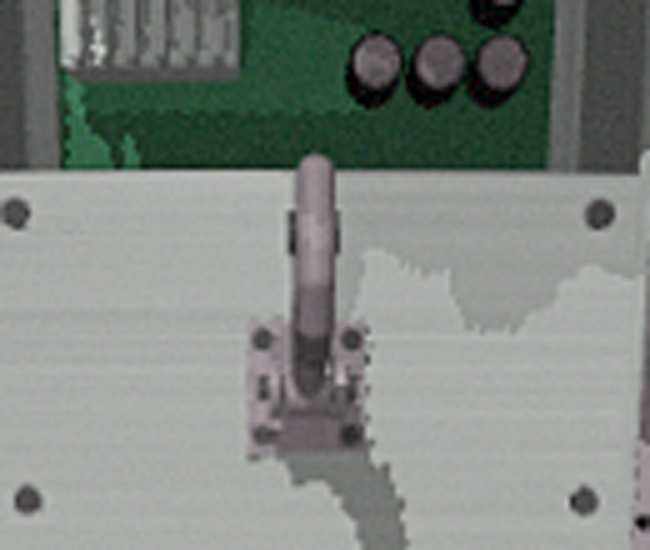

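```bash

python3 -m crank '[[-0.4,-3.5,0,0],[-0.4,-3.5,0,0],[-0.4,-3.5,0,0],[-0.4,-3.5,0,0],[-0.4,-3.5,0,0],[-0.4,-3.5,0,0],[-0.5,-3.5,0,0],[-0.5,-3.5,0,0],[-0.5,-3.0,0,0],[-0.5,0,0,0]]'
python3 g.py -50 125 215
```

```text
time: 3.28
tool_pos: [0.5402, 0.0917, 0.4007]
tool_rot: [-0.001, 0.992, -0.128, -0.0]
contact_force: [-0.6, 0.5, 0.2]
gripper_width: -0.001
t 3.2833 own mm [-50.9 124.2 400.7] w [0.5402 0.0917 0.4007] yaw -14.66 F [-0.6  0.5  0.2] w -0.0
tool delta cm [ 0.11 -0.05 18.57] target [0.5413 0.0923 0.215 ]
```

```bash

python3 -m crank '[[0.1,0,2.8,0],[0,0,2.8,0],[0,0,2.8,0],[0,0,2.8,0],[0,0,2.8,0],[0,0,2.8,0],[0,0,1.7,0],[0,1.5,0,0],[0,1.5,0,0]]'
python3 g.py -50 93 217
python3 -m crank '[[0,0.6,0.2,0],[0,0.6,0.25,0],[0,0.65,0.3,0],[0,0.65,0.35,0],[0,0.55,0.4,0],[0,0.55,0.43,0],[0,0.53,0.45,0],[0,0.52,0.46,0]]'
python3 g.py -50 46.5 188.6
```

```text
time: 4.03
tool_pos: [0.5319, 0.0585, 0.2137]
tool_rot: [-0.0, 0.992, -0.13, -0.002]
contact_force: [0.8, 4.1, -0.6]
gripper_width: -0.0
t 4.0333 own mm [-50.4  90.  213.7] w [0.5319 0.0585 0.2137] yaw -14.9 F [ 0.8  4.1 -0.6] w -0.0
tool delta cm [ 0.04 -0.3  -0.33] target [0.5331 0.0613 0.217 ]
time: 4.7
tool_pos: [0.5213, 0.0142, 0.1879]
tool_rot: [0.0, 0.992, -0.129, 0.0]
contact_force: [-0.5, 2.1, 0.7]
gripper_width: -0.005
t 4.7 own mm [-49.3  44.4 187.9] w [0.5213 0.0142 0.1879] yaw -14.83 F [-0.5  2.1  0.7] w -0.0
tool delta cm [-0.07 -0.21 -0.07] target [0.5211 0.0164 0.1886]
```

```bash
python3 - <<'E'
from g import *
f=manip.grab_frame("scene"); save(f,"pics/s2.png")
E
```

```text
(no output)
```

View pics/s2.png

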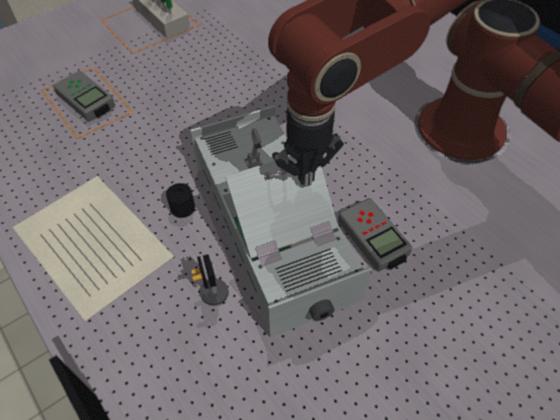

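The scene view shows the cover following the fingertip, which touches it at about (305,180). The hook is clear at about (258,145). I'll keep pushing.

```bash

python3 -m crank '[[0,0.38,0.53,0],[0,0.38,0.55,0],[0,0.36,0.56,0],[0,0.36,0.58,0],[0,0.25,0.62,0],[0,0.25,0.63,0],[0,0.23,0.65,0],[0,0.23,0.66,0]]'
python3 g.py -50 20 141
python3 -m crank '[[0,0.1,0.66,0],[0,0.1,0.66,0],[0,0.1,0.66,0],[0,0.1,0.66,0]]'
python3 g.py -50 16 114
```

```text
time: 5.42
tool_pos: [0.515, -0.0089, 0.1393]
tool_rot: [0.0, 0.992, -0.129, 0.0]
contact_force: [0.9, 0.3, 1.7]
gripper_width: 0.004
t 5.4167 own mm [-49.4  20.5 139.3] w [ 0.515  -0.0089  0.1393] yaw -14.83 F [0.9 0.3 1.7] w 0.0
tool delta cm [-0.06  0.05 -0.17] target [ 0.5143 -0.0092  0.141 ]
time: 5.75
tool_pos: [0.5141, -0.0121, 0.1134]
tool_rot: [-0.001, 0.992, -0.129, 0.0]
contact_force: [-8.8, 4.9, 57.6]
gripper_width: -0.003
t 5.75 own mm [-49.5  17.2 113.4] w [ 0.5141 -0.0121  0.1134] yaw -14.84 F [-8.8  4.9 57.6] w -0.0
tool delta cm [-0.05  0.12 -0.06] target [ 0.5133 -0.0131  0.114 ]
```

```bash

python3 -m crank '[[0,0,-1,0],[0,0,-2.5,0],[0,0,-3.3,0],[0,0,-3.3,0],[0,0,-3.3,0],[0,0,-3.3,0],[0,0,-3.3,0],[0,0,0,0]]'
python3 g.py 0 -140 315
```

```text
time: 6.42
tool_pos: [0.5165, -0.0127, 0.3215]
tool_rot: [0.0, 0.992, -0.129, 0.006]
contact_force: [0.3, -0.1, 1.5]
gripper_width: 0.002
t 6.4167 own mm [-47.   17.2 321.5] w [ 0.5165 -0.0127  0.3215] yaw -14.81 F [ 0.3 -0.1  1.5] w 0.0
tool delta cm [ 4.67 15.72  0.69] target [ 0.5215 -0.1767  0.315 ]
```

```bash

python3 -m crank '[[0.9,3.0,0,0],[0.9,3.0,0,0],[0.9,3.0,0,0],[0.9,3.0,0,0],[0.9,3.0,0,0],[0.15,0.8,0,0],[0,0,0,0]]'
python3 - <<'E'
from g import *
import pickle
info()
for n in ["wrist","scene"]:
    f=manip.grab_frame(n); save(f,f"pics/{n}3.png"); pickle.dump(f,open(n+"3.pkl","wb"))
    for k,p in dict(pivot=(0,-.1,.134),eye=(0,-.02,.144),edgeL=(-.088,-.042,.114),edgeR=(.088,-.042,.114)).items(): print(n,k,proj(f,own2w(*p)).round(1))
E
```

```text
time: 7.0
tool_pos: [0.518, -0.1787, 0.3122]
tool_rot: [-0.0, 0.991, -0.131, -0.001]
contact_force: [0.1, -0.1, 0.3]
gripper_width: -0.001
t 7.0 own mm [  -2.9 -142.8  312.2] w [ 0.518  -0.1787  0.3122] yaw -15.01 F [ 0.1 -0.1  0.3] w -0.0
wrist pivot [280.5 149.2]
wrist eye [280.8  65.6]
wrist edgeL [197.8  92.5]
wrist edgeR [363.   92.2]
scene pivot [252.8 155.4]
scene eye [267.2 180.3]
scene edgeL [303.4 169.2]
scene edgeR [222.1 195.2]
```

View pics/wrist3.png

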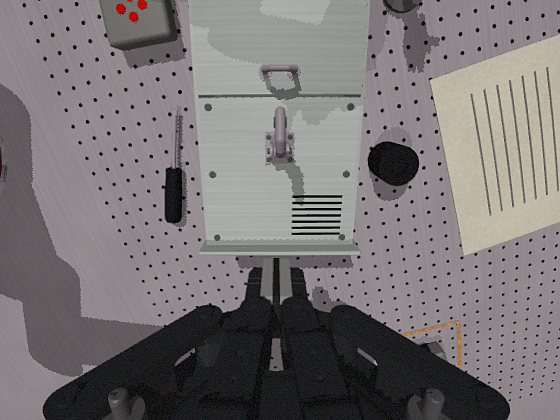

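View pics/scene3.png

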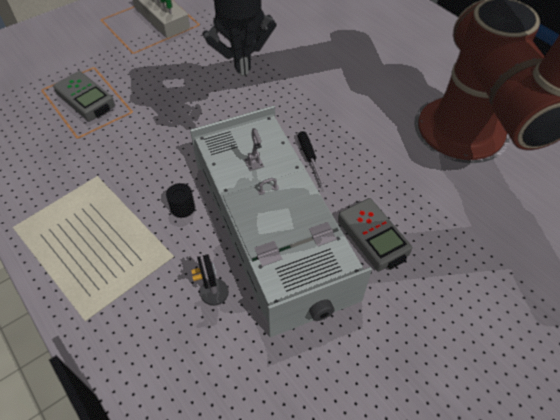

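The cover is shut: in the wrist view its edge is at row 96 and the eye at (280,69). Both are 3–4 px from the prediction, so I'll shift the chassis estimate 3 mm towards its own -y. The hook is still up, with its head tip at about (280,110).

```bash
sed -i 's/^def own2w/C=C-.003*Y\ndef own2w/' g.py
python3 -m crank '[[0.2,0,2,0],[0,0,2.3,0],[0,0,2.3,0],[0,0,2.3,0],[0,0,1.8,0],[0,0,0,0]]'
python3 g.py 0 -103 207
python3 - <<'E'
from g import *
import pickle
f=manip.grab_frame("wrist"); save(f,"pics/w4.png")
E
```

```text
time: 7.6
tool_pos: [0.5181, -0.1747, 0.2015]
tool_rot: [-0.002, 0.992, -0.128, -0.004]
contact_force: [-0.4, 1.4, 0.3]
gripper_width: -0.003
t 7.6 own mm [  -3.8 -135.9  201.5] w [ 0.5181 -0.1747  0.2015] yaw -14.7 F [-0.4  1.4  0.3] w -0.0
tool delta cm [ 0.39 -3.29 -0.55] target [ 0.5302 -0.1438  0.207 ]
```

View pics/w4.png

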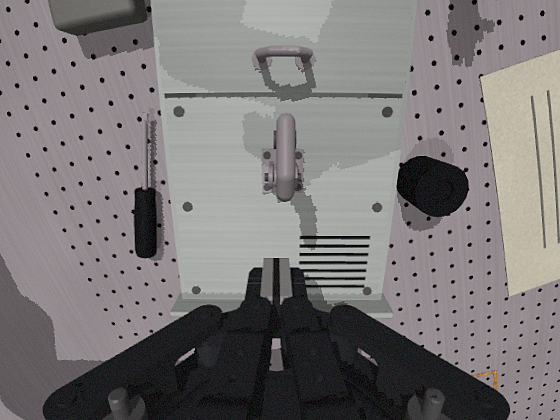

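```bash

python3 -m crank '[[0.2,-1.1,-0.2,0],[0.2,-1.1,-0.3,0],[0,-1.1,0,0],[0,-0.5,0.1,0],[0,-0.5,0.1,0],[0,-0.5,0.1,0],[0,0,0,0]]'
python3 g.py 0 -88 208
python3 - <<'E'
from g import *
import pickle
f=manip.grab_frame("wrist"); save(f,"pics/w5.png")
E
```

```text
time: 8.23
tool_pos: [0.5368, -0.1315, 0.2088]
tool_rot: [-0.0, 0.992, -0.129, 0.0]
contact_force: [-0.1, -0.3, -0.1]
gripper_width: 0.001
t 8.2333 own mm [  3.2 -89.3 208.8] w [ 0.5368 -0.1315  0.2088] yaw -14.78 F [-0.1 -0.3 -0.1] w 0.0
tool delta cm [-0.32 -0.13  0.08] target [ 0.5341 -0.1293  0.208 ]
```

View pics/w5.png

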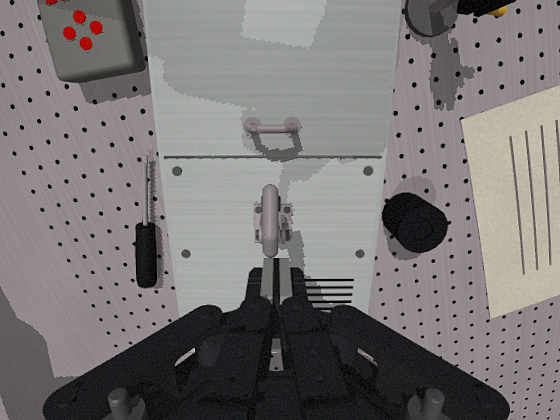

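The fingertips are at column 277 and the hook at 270, so the tool is about 4 mm too far in x. I'll correct that and push.

```bash

python3 -m crank '[[-0.2,-0.4,0,0],[-0.15,-0.5,0.1,0],[0,-0.5,0.2,0],[0,-0.45,0.25,0],[0,-0.45,0.3,0],[0,-0.4,0.35,0],[0,0,0,0]]'
python3 g.py 0 -60 194
python3 - <<'E'
from g import *
for n in ["wrist","scene"]:
  f=manip.grab_frame(n); save(f,f"pics/{n}6.png")
E
```

```text
time: 8.87
tool_pos: [0.5399, -0.1043, 0.1956]
tool_rot: [-0.0, 0.992, -0.129, -0.001]
contact_force: [-0.6, -0.4, 0.8]
gripper_width: 0.004
t 8.8667 own mm [ -0.8 -62.3 195.6] w [ 0.5399 -0.1043  0.1956] yaw -14.78 F [-0.6 -0.4  0.8] w 0.0
tool delta cm [ 0.08 -0.23  0.16] target [ 0.5413 -0.1023  0.194 ]
```

View pics/wrist6.png

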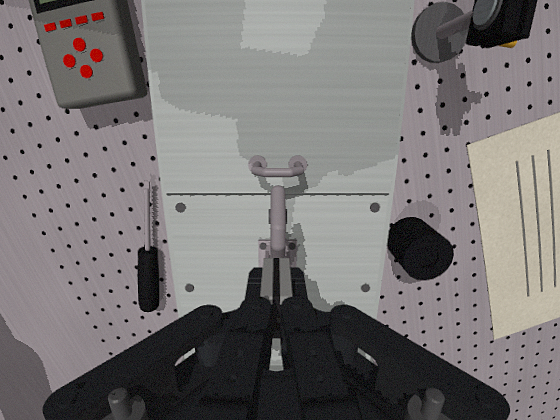

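View pics/scene6.png

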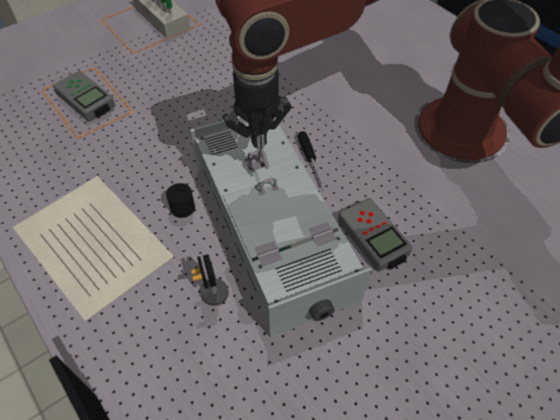

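The hook is centred under the fingers at column 278 and swinging over. Continuing.

```bash

python3 -m crank '[[0,-0.4,0.3,0],[0,-0.3,0.3,0],[0,-0.3,0.35,0],[0,-0.3,0.35,0],[0,-0.2,0.3,0],[0,0,0,0]]'
python3 g.py 0 -41 170
python3 - <<'E'
from g import *
for n in ["wrist","scene"]:
  f=manip.grab_frame(n); save(f,f"pics/{n}7.png")
E
```

```text
time: 9.47
tool_pos: [0.5436, -0.0903, 0.1796]
tool_rot: [-0.0, 0.992, -0.129, -0.001]
contact_force: [-0.2, 0.1, 0.4]
gripper_width: -0.005
t 9.4667 own mm [ -0.8 -47.8 179.6] w [ 0.5436 -0.0903  0.1796] yaw -14.8 F [-0.2  0.1  0.4] w -0.01
tool delta cm [ 0.09 -0.68  0.96] target [ 0.5462 -0.0839  0.17  ]
```

View pics/wrist7.png

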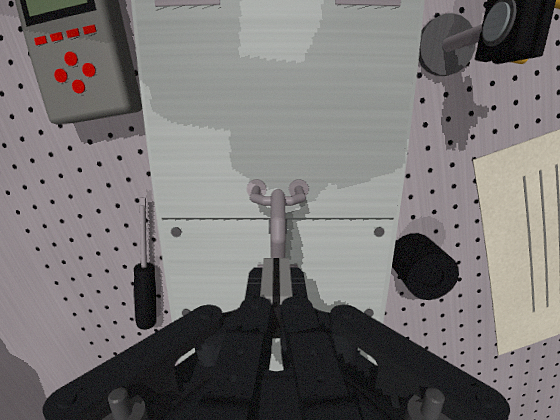

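```bash

python3 -m crank '[[0,-0.3,0.25,0],[0,-0.3,0.3,0],[0,-0.3,0.3,0],[0,-0.3,0.3,0],[0,-0.2,0.3,0],[0,0,0,0]]'
python3 g.py 0 -30 157
python3 -m crank '[[0,-0.2,0.3,0],[0,-0.1,0.3,0],[0,-0.1,0.2,0],[0,0,0,0]]'
python3 g.py 0 -30 154
```

```text
time: 10.07
tool_pos: [0.548, -0.0778, 0.1667]
tool_rot: [0.001, 0.992, -0.129, 0.001]
contact_force: [-0.1, -1.7, 2.0]
gripper_width: 0.002
t 10.0667 own mm [  0.2 -34.6 166.7] w [ 0.548  -0.0778  0.1667] yaw -14.83 F [-0.1 -1.7  2. ] w 0.0
tool delta cm [-0.02 -0.46  0.97] target [ 0.549  -0.0733  0.157 ]
time: 10.4
tool_pos: [0.5481, -0.0725, 0.157]
tool_rot: [-0.001, 0.992, -0.129, -0.001]
contact_force: [-0.1, -0.4, 0.8]
gripper_width: 0.003
t 10.4 own mm [ -1.1 -29.4 157. ] w [ 0.5481 -0.0725  0.157 ] yaw -14.82 F [-0.1 -0.4  0.8] w 0.0
tool delta cm [0.11 0.06 0.3 ] target [ 0.549  -0.0733  0.154 ]
```

```bash

python3 -m crank '[[0,-0.1,0.15,0],[0,0,0.15,0],[0,0,0,0]]'
python3 -m crank '[[0,0,0.15,0],[0,0,0,0]]'
python3 g.py
python3 - <<'E'
from g import *
for n in ["wrist","scene"]:
  f=manip.grab_frame(n); save(f,f"pics/{n}8.png")
E
```

```text
time: 10.65
tool_pos: [0.5486, -0.0719, 0.1547]
tool_rot: [-0.0, 0.992, -0.129, -0.0]
contact_force: [-0.9, 1.1, -0.5]
gripper_width: 0.001
time: 10.82
tool_pos: [0.5489, -0.0721, 0.1544]
tool_rot: [-0.0, 0.992, -0.129, -0.0]
contact_force: [-2.5, 0.8, 4.3]
gripper_width: 0.003
t 10.8167 own mm [ -0.4 -28.9 154.4] w [ 0.5489 -0.0721  0.1544] yaw -14.83 F [-2.5  0.8  4.3] w 0.0
```

View pics/wrist8.png

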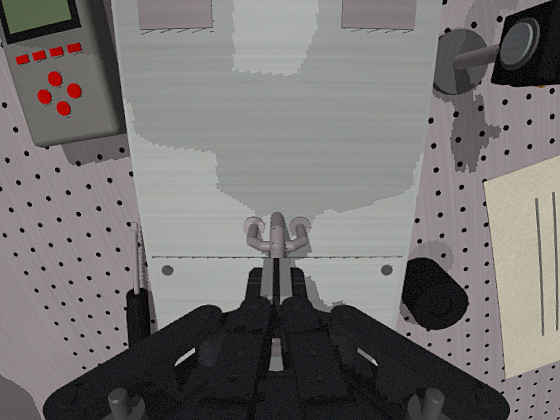

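View pics/scene8.png

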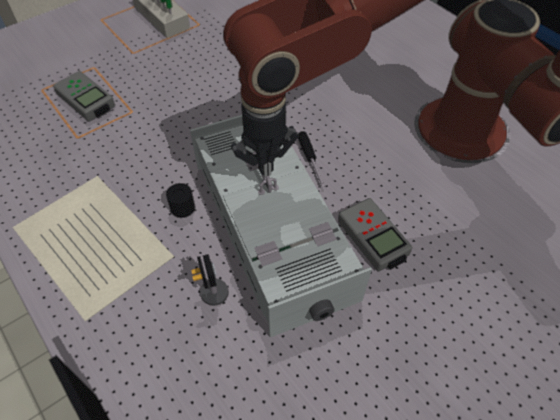

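Pressing on gently until the force shows that it has bottomed out.

```bash

for i in 1; do python3 -m crank '[[0,0,0.1,0],[0,0,0,0]]'; done; python3 -m crank '[[0,0,0.1,0],[0,0,0,0]]'; python3 g.py
```

```text
time: 11.08
tool_pos: [0.549, -0.0721, 0.1542]
tool_rot: [-0.0, 0.992, -0.129, 0.0]
contact_force: [-4.7, 3.8, 9.2]
gripper_width: -0.001
time: 11.25
tool_pos: [0.5491, -0.0721, 0.154]
tool_rot: [-0.0, 0.992, -0.129, 0.0]
contact_force: [-5.4, 3.9, 12.7]
gripper_width: 0.001
t 11.25 own mm [ -0.3 -28.8 154. ] w [ 0.5491 -0.0721  0.154 ] yaw -14.82 F [-5.4  3.9 12.7] w 0.0
```

```bash

python3 -m crank '[[0,0,0.2,0],[0,0,0.1,0],[0,0,0,0]]'; python3 g.py
```

```text
time: 11.5
tool_pos: [0.5493, -0.0721, 0.1535]
tool_rot: [-0.0, 0.992, -0.129, 0.0]
contact_force: [-10.9, 4.5, 22.6]
gripper_width: 0.0
t 11.5 own mm [-1.000e-01 -2.880e+01  1.535e+02] w [ 0.5493 -0.0721  0.1535] yaw -14.81 F [-10.9   4.5  22.6] w 0.0
```

```bash

python3 -m crank '[[0,0,-1,0],[0,0,-2.5,0],[0,0,-3,0],[0,2,-2,0],[0,3,0,0],[0,3,0,0],[0,3,0,0],[0,0,0,0]]'; python3 g.py
python3 - <<'E'
from g import *
import pickle
for n in ["wrist","scene"]:
  f=manip.grab_frame(n); save(f,f"pics/{n}9.png"); pickle.dump(f,open(n+"9.pkl","wb"))
  for th in [0,.05,.15,.3]:
    P=lambda a,b: proj(f,own2w(0,-.1+a*np.cos(th)-b*np.sin(th),.134+a*np.sin(th)+b*np.cos(th))).round(1)
    print(n,th,"end",P(.093,.01),"back",P(.076,.021))
  print("eye",proj(f,own2w(0,-.02,.144)))
i=cv2.imread("pics/scene9.png")[130:220,210:330]; cv2.imwrite("pics/s9z.png",cv2.resize(i,None,fx=6,fy=6,interpolation=cv2.INTER_CUBIC))
E
```

```text
time: 12.17
tool_pos: [0.5195, -0.1829, 0.2333]
tool_rot: [0.001, 0.991, -0.131, -0.0]
contact_force: [0.7, -0.4, 0.1]
gripper_width: -0.002
t 12.1667 own mm [  -0.4 -143.6  233.3] w [ 0.5195 -0.1829  0.2333] yaw -15.1 F [ 0.7 -0.4  0.1] w -0.0
wrist 0 end [277.9  28.1] back [278.1  52. ]
wrist 0.05 end [277.9  27.4] back [278.1  52.9]
wrist 0.15 end [278.   27.1] back [278.2  55.8]
wrist 0.3 end [278.2  29.8] back [278.3  63. ]
eye [277.94554636  48.60344122]
scene 0 end [269.2 184. ] back [265.8 174.1]
scene 0.05 end [269.  182.3] back [265.5 172.4]
scene 0.15 end [268.6 178.5] back [264.9 168.9]
scene 0.3 end [267.5 172.4] back [263.7 163.3]
eye [266.67486048 179.23123001]
```

View pics/wrist9.png

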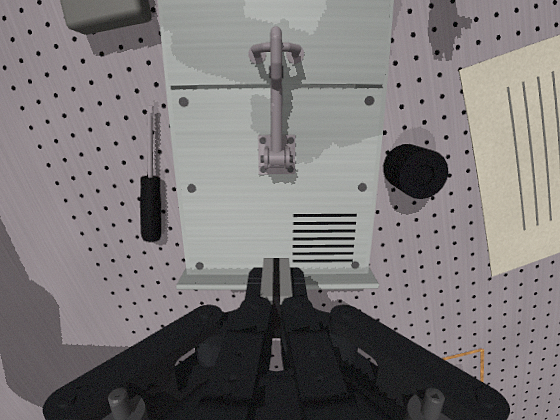

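View pics/s9z.png

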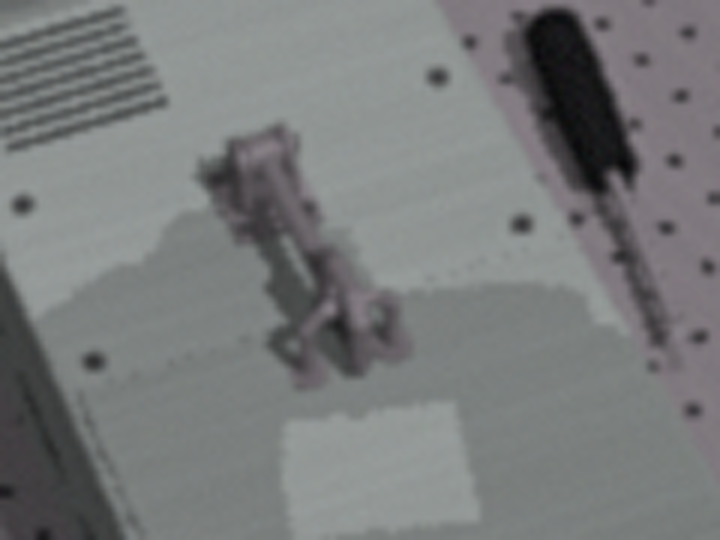

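```bash

python3 -m crank '[[-3,-0.6,0,0],[-3,-0.6,0,0],[-3,-0.6,0,0],[-3,-0.6,1,0],[0,0,2.5,0],[0,0,2.5,0],[0,0,0,0],[0,0,0,0]]'; python3 g.py
python3 - <<'E'
from g import *
import pickle
f=manip.grab_frame("wrist"); save(f,"pics/w10.png"); pickle.dump(f,open("w10.pkl","wb"))
u,v=proj(f,own2w(0,-.02,.14)).astype(int); print(u,v)
i=cv2.imread("pics/w10.png"); y0=max(0,v-50);x0=max(0,u-70)
i=i[y0:y0+100,x0:x0+130]; cv2.imwrite("pics/w10z.png",cv2.resize(i,None,fx=6,fy=6,interpolation=cv2.INTER_CUBIC)); print(x0,y0)
E
```

```text
time: 12.93
tool_pos: [0.41, -0.1237, 0.1724]
tool_rot: [-0.001, 0.992, -0.128, -0.002]
contact_force: [-0.3, -0.3, 0.9]
gripper_width: -0.003
t 12.9333 own mm [-121.4 -114.4  172.4] w [ 0.41   -0.1237  0.1724] yaw -14.76 F [-0.3 -0.3  0.9] w -0.0
495 92
425 42
```

View pics/w10z.png

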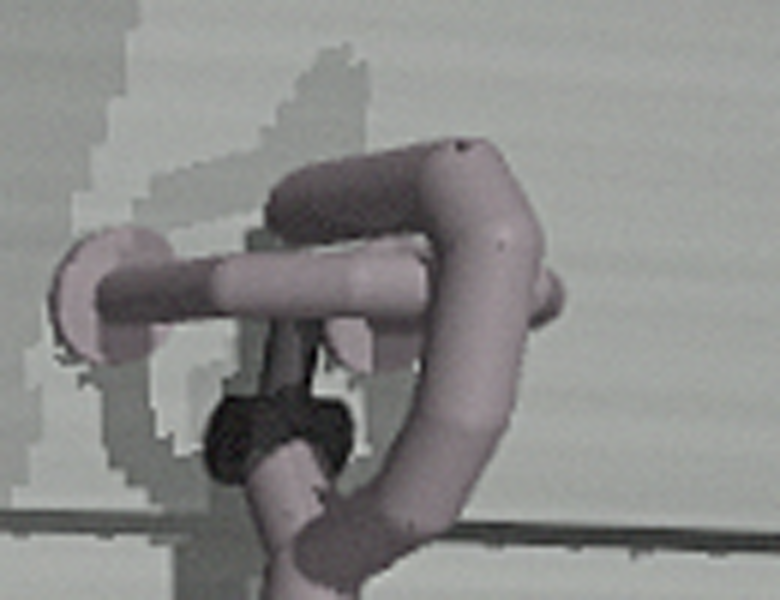

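The bar is inside the hook's bowl. The dark gate rod runs from its pivot at zoom (280,440), under the bar, to the nose at about (270,230), so it is shut. Before handing in, I'll compare the bystanders with the first picture.

```bash

python3 -m crank '[[0,1.5,-2,0],[0,3,-2,0],[0,3,-2,0],[0,3,-2,0],[0,3,0,0],[0,0,0,0],[0,0,0,0]]'
python3 - <<'E'
from g import *
info(); f=manip.grab_frame("top"); save(f,"pics/top11.png")
f=manip.grab_frame("scene"); save(f,"pics/scene11.png")
E
```

```text
time: 13.57
tool_pos: [0.3768, -0.2568, 0.2557]
tool_rot: [0.001, 0.991, -0.13, 0.001]
contact_force: [-0.1, 0.9, 0.5]
gripper_width: -0.0
t 13.5667 own mm [-119.3 -251.6  255.7] w [ 0.3768 -0.2568  0.2557] yaw -14.97 F [-0.1  0.9  0.5] w -0.0
```

View pics/top11.png

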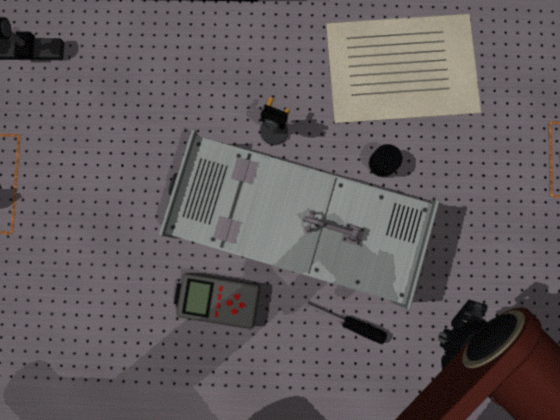

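View pics/scene11.png

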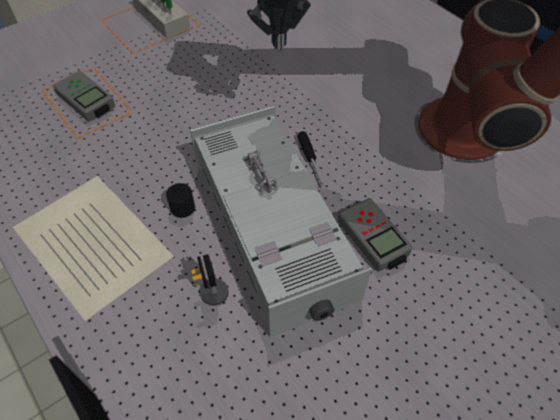

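The meter (220,300), mirror mount (275,120), beam dump (385,160) and screwdriver (365,328) are where they were in the first top view. The arm is clear of everything.

```bash
python3 -c "
from plant import manip
print(manip.job_done())"
```

```text
the job is handed in; nothing more can be done
None
```

The cover is shut and the snap hook is latched on its eye. I handed the job in at about 13.7 s, with the arm clear of everything.

**What I did:** I pushed the cover shut with closed fingertips, off to one side of the eye. Then I swung the hook over from behind and pressed its head down until it stopped firmly at about 25 N.

**Last checks:**
- **Cover and gate:** The close-up shows the cover flat, the eye's bar inside the bowl and the gate rod shut beneath it.
- **Bystanders:** The meter, mirror mount, beam dump and screwdriver are where they were in the first overhead picture.

**What disagreed or was off:**
- **Chassis position:** The two fixed cameras differed by about 8 mm along its length. I corrected my estimate by 3 mm from the wrist view before pressing the hook.
- **Force when the cover shut:** The wrist force read about 58 N as the cover met the deck, under the 120 N limit.
- **Gate force:** The readings during the hook press did not catch a clear 5–8 N peak as the gate opened. My evidence that it shut is the picture and the firm stop.

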